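# Load a jar candle through the one-way gate of the labelling nest

### The job

Stand the amber glass jar candle on the floor of the wooden lane, between its rails, in front of the sprung gate. Keeping it upright on the lane floor, slide it through the gate and on against the sprung buffer, just until the gate flap has snapped shut behind it and without driving the buffer to the end of its travel; then ease it back, without letting the spring fling it, until it rests against the shut flap, and let go. Leave the other candles and jars where they stand.

Things in the scene. Friction and masses are not known exactly. Their poses are not given: they have to be found in the camera images.
- jar: The amber glass jar candle: an upright tumbler without a lid, 64 mm in diameter, 85 mm high, 0.17 to 0.29 kg, the only amber jar in the working area. Origin at the centre of its underside, z up. Grip it round the body. On the lane floor it tips if pushed high up without being held.
- lane: The lane, fixed to the table: light wooden board 300 x 150 x 12 mm. Origin at the centre of its underside, z up (lane floor at z = 12 mm). Its own +x is the way jars go through; the open mouth is at x = -150 mm. Two aluminium rails, inner faces at y = +-35 mm, 14 mm high above the floor, run from x = -110 to +150 mm and flare outwards towards the mouth.
- entry (a point): Point on the lane floor, midway between the rails, at the lane's x = -90 mm; axes as the lane's. A jar standing here is in front of the gate and clear of it. Fingers that hold the jar one over each rail, their tips more than 36 mm above the lane floor, pass over gate and cheeks all the way.
- middle (a point): Point on the lane floor at the lane's x = 0, y = 0. Near it stands the gate, on a grey carriage clamped over the rails at a place that is not measured and differs each time: the flap's plane is 15 mm before to 20 mm past this point (find it by feel, by the two joints or by eye). Only buffer and end bridge (105 mm past the flap) rise over 34 mm above the floor: to 74 and 62 mm.
- rail (a point): Top edge of the +y rail's inner face at the lane's x = 0. On this side is the flap's upright hinge pin, at the lane's y = +40 mm. The flap is a steel leaf 34 mm long, 4 mm thick, 17 to 29 mm above the lane floor; shut, its tip reaches to y = +6 mm. While a jar passes, it stands open along the jar's +y side.
- flap (a joint): Flap angle in rad: 0 shut, square across the lane on its stop (it cannot swing towards the mouth); a jar from the mouth swings it open towards the lane's +x, to at most 1.6. A light spring, about 1 N at the tip. It snaps to 0 when the jar's axis is 48 to 56 mm past the flap's plane; let back from there, the jar rests on the flap's tip, axis 33 mm past. Let back earlier, it comes out again.
- buffer (a joint): How far the sprung buffer is pushed in, m: 0 free, grows along the lane's +x, solid end at 0.039. Its rubber pad, 36 mm wide, 14 to 74 mm above the floor, faces the mouth 60 mm past the flap's plane. Spring: 3 N at 0, 0.18 N more per mm. It reads about 0.020 to 0.028 when the flap snaps shut behind the jar, 0.003 to 0.006 when the jar rests on the shut flap.
- tall_candle: Bystander: clear glass candle, 66 mm in diameter, 105 mm high. Origin at the centre of its underside.
- lidded_jar: Bystander: clear jar candle with a white lid, 70 mm in diameter, 72 mm high. Origin at the centre of its underside.
- low_candle: Bystander: low clear glass candle, 58 mm in diameter, 50 mm high. Origin at the centre of its underside.
There are look-alikes about, which are no part of the job. What is shaped like the jar but red is not meant.

How it is judged:
By the outcome, as a careful person would: the job done as asked, in the order asked, and still so for the second after the job is handed in, with the robot touching nothing.
It also fails if it takes over 72 s, if anything falls off the work surface, if the arm or the gripper's body presses on something with over 40 N, if the wrist force passes 120 N, or if a joint passes its speed limit or range.

### The arm

A 6-joint arm with a two-finger parallel gripper is mounted at the origin on a cart in front of the work surface, level with it; the furniture and walls round the work are solid. World frame = base frame: x ahead of the robot, y to its left, z up, the work surface at z = 0. Lengths are in mm, angles in rad, forces in N, time in s.
With the tool pointing down it reaches from about 300 to 775 mm from the base axis. Payload 14.6 kg.
Tool frame: the origin (TCP) lies at the very end of the fingers, on their centre line; the grasp point (between the pads) lies 19 mm behind it; z points along the fingers, y is the line along which they close (so a half turn about z gives the same grasp; the last joint's range is limited). The gripper opens to 85 mm and grips with 20 to 120 N. Pads are 22 mm wide; open, the fingers measure 114 mm over their backs; the gripper's body (76 mm by 85 mm) begins 54 mm behind the grasp point. The pads swing forward as they close: fully open they stand 13 mm farther back than shut.
Start: joints at [1.085, 0.3, 1.521, -0, 1.321, -0.067], TCP at [223.662, 502.459, 231.281] pointing down, gripper open.
Joint ranges: [-3.03, 3.03], [-0.79, 2.21], [0.23, 2.52], [-1.04, 4.18], [0, 3.07], [-2.55, 2.55]. Speed limits (rad/s): [2.22, 2.22, 2.57, 3.14, 3.14, 3.14].

### API

Orientations are given as a 3x3 rotation matrix whose columns are the frame's x, y, z axes.
In Python, from workcell import bot gives the robot as it stands.
- The arm moves only by the tool move_arm, never from a script. Its argument "moves" is text: rows parted by semicolons, each of 5 numbers parted by spaces: the opening, from 0 (shut) to 1 (fully open), then the shift along the tool's x, y, z in cm, then the turn about the tool's z in rad. A call has exactly 5 rows; each row is the pose to reach, as a shift and turn from the pose commanded when the call began, along the tool's axes at that moment; what a row does not reach only later rows make up. A row lasts 1/10 s, in which the tool goes at most 50 mm and 8.59 degrees, less where a joint would pass 70% of its speed; a pose out of reach is approached as far as the arm can. A call with a gripper value outside its range is refused whole. The fingers move at their own pace and stop on an object; "grip_force" is the grip in N (left out, the last holds). Time passes only in rows, so rows that repeat a pose let the fingers close, or fill a call up. It gives the time, the measured TCP pose, the force, the opening and the grip force at its end, in the units of the state.
- bot.get_state(): the state, without advancing time (a new reading comes with each control period).
- bot.capture(name): name is "scene" or "top" or "wrist"; returns a dict with "img" (420x560x3 uint8, red, green, blue), "range_z" (420x560 float32, mm along the optical axis (not along the pixel's ray), 0 where there is no reading), "camera_matrix" (3x3 intrinsics, pixels), "origin" and "orientation" of the camera in the world; the wrist camera has in their place "tool_from_camera" (4x4, takes a point from camera to tool coordinates, whose origin is the TCP and whose axes are the flange's). Camera axes: x right, y down, z forward; pixel columns grow to the right and rows downward; lengths in mm; the calibration is good to about 2 mm. A picture is of the moment at which its call begins: read the wrist's pose just before it.
- bot.finish_job(): hands the job in; it is judged then, once.
The state is a dict: "time": time; "q": joint angles; "dq": joint speeds; "effort": joint torques, N m; "eef_pos": TCP position; "ee_rot": TCP orientation; "contact_force": force on the tool from outside, world axes, zero at the start; "moment": the same for the moment, N m; "finger_gap": finger opening in mm; "finger_force": force on a finger pad.
Only numpy, scipy, OpenCV 4.12 (cv2) and the standard library are available. Lean on these libraries where they do the work, as an engineer would, in place of code of your own. Each camera call takes 0.05 s, during which the arm holds its last target. There are 200 camera calls.

## Working session

There is one attempt and no reset: what is moved stays moved. The work goes in short steps, Python scripts to look and compute and a tool call to move; the robot and the scene stay as the last step left them, time stands still between calls to the robot, and variables do not carry over. Pictures are saved under pics/ and viewed, at most 10 in all, crops included, and the job is handed in when it is done.

Besides the shell and the picture viewer there is one more tool, called as a command line: name --argument value ..., lists and objects as JSON in quotes. move_arm: Moves the arm, as the interface text tells. Its arguments: {"type":"object","properties":{"moves":{"type":"string"},"grip_force":{"type":"number"}},"required":["moves"]}

```bash
mkdir -p pics; ls; cat > h.py <<'E'
import numpy as np, cv2
from workcell import bot
def save(n,img): cv2.imwrite('pics/'+n+'.png',img[:,:,::-1])
def cloud(c):
    K=c['camera_matrix'];Z=c['range_z'];v,u=np.indices(Z.shape)
    P=np.stack([(u-K[0,2])/K[0,0]*Z,(v-K[1,2])/K[1,1]*Z,Z],-1)
    return P@np.array(c['orientation']).T+np.array(c['origin']), Z>0
E
python3 - <<'E'
from h import *
s=bot.get_state();print({k:np.round(v,3).tolist() for k,v in s.items()})
for n in('scene','top'):
    c=bot.capture(n);save(n+'1',c['img']);np.save(n+'1.npy',c,allow_pickle=True)
    print(n,np.round(c['origin']),np.round(c['orientation'],2).tolist(),c['camera_matrix'].tolist())
E
```

```text
pics
{'time': 0.0, 'q': [1.085, 0.3, 1.522, -0.0, 1.321, -0.067], 'dq': [-0.001, -0.002, 0.001, 0.0, 0.001, 0.0], 'effort': [-0.001, -54.348, -36.181, -0.0, 0.004, -0.0], 'eef_pos': [223.558, 502.247, 230.71], 'ee_rot': [[-0.914, 0.407, -0.001], [0.407, 0.914, -0.001], [0.0, -0.001, -1.0]], 'contact_force': [-0.737, 0.262, -0.213], 'moment': [-0.013, 0.008, 0.005], 'finger_force': 0.0, 'finger_gap': 85.15}
scene [-224. -601. 1041.] [[0.6, -0.59, 0.53], [-0.8, -0.44, 0.41], [-0.0, -0.67, -0.74]] [[397.7168541710243, 0.0, 280.91372900665243], [0.0, 397.7168541710243, 215.42393008678522], [0.0, 0.0, 1.0]]
top [ 293.  -65. 1235.] [[-0.03, -0.98, 0.17], [-1.0, 0.03, -0.01], [0.0, -0.17, -0.98]] [[442.7150506393768, 0.0, 281.45807052815456], [0.0, 442.7150506393768, 210.49286932833712], [0.0, 0.0, 1.0]]
```

View pics/top1.png

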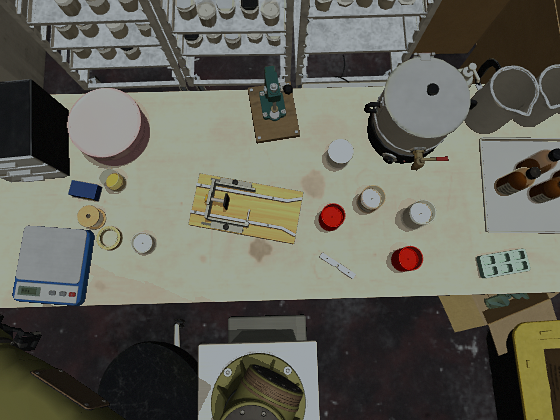

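View pics/scene1.png

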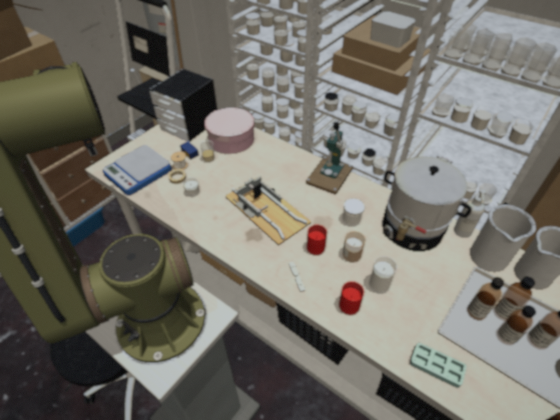

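The top view shows the lane at about (246,208), with its mouth to the right and the buffer to the left. There are two red jars at (331,217) and (407,258), and a possible amber jar at (371,198). I'll zoom in.

```bash
python3 - <<'E'
from h import *
t=np.load('top1.npy',allow_pickle=True).item()['img'];s=np.load('scene1.npy',allow_pickle=True).item()['img']
a=cv2.resize(t[165:255,180:300],(800,600),interpolation=cv2.INTER_CUBIC)
b=np.hstack([cv2.resize(s[180:320,290:410],(400,467)),cv2.resize(t[130:280,310:440],(400,467))])
save('c1',a);save('c2',b)
E
```

```text
(no output)
```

View pics/c1.png

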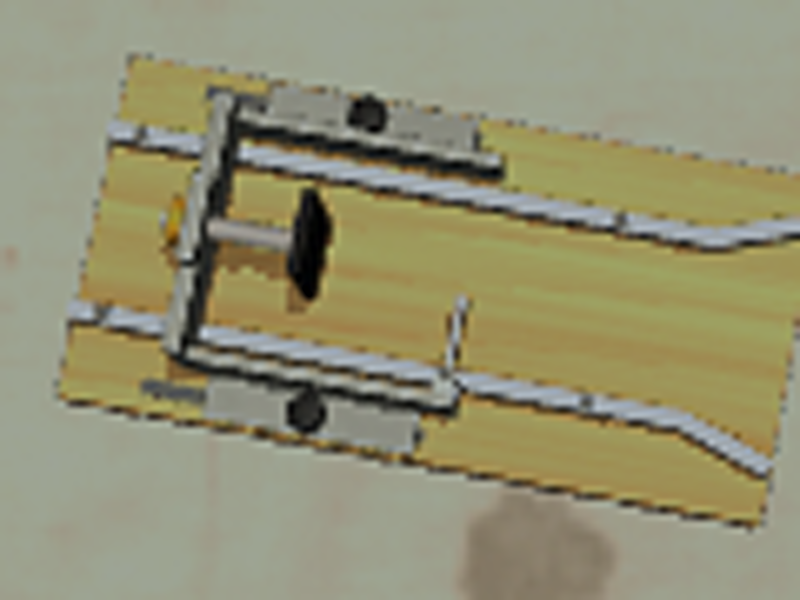

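View pics/c2.png

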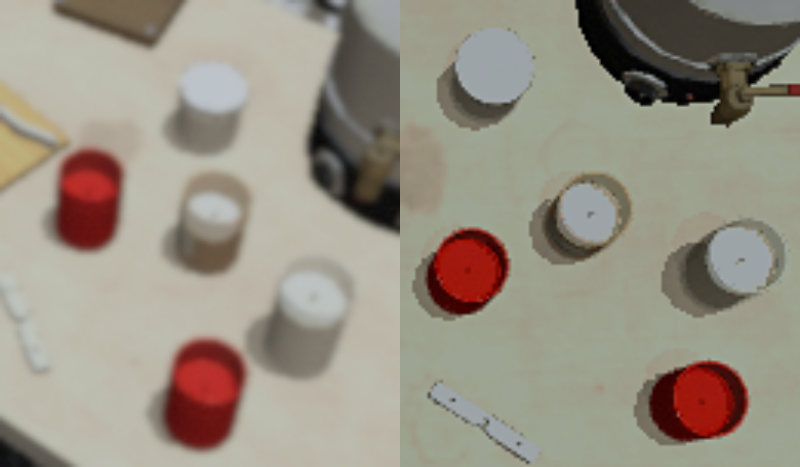

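The amber tumbler is at top pixel (373,198), with a clear lidded jar, a clear tall candle and two red ones around it. The flap runs from crop (462,298) to (447,380) and the pad is at (310,245). Next I'll measure the jar and the lane.

```bash
python3 - <<'E'
from h import *
t=np.load('top1.npy',allow_pickle=True).item();s=np.load('scene1.npy',allow_pickle=True).item()
def ray(c,uv,z):
    K=c['camera_matrix'];uv=np.atleast_2d(uv).astype(float)
    d=np.c_[(uv-K[[0,1],[2,2]])/K[[0,1],[0,1]],np.ones(len(uv))]@np.array(c['orientation']).T
    o=np.array(c['origin']);return o+d*((z-o[2])/d[:,2])[:,None]
for n,c,roi in(('top',t,(160,260,180,310)),('scene',s,(165,250,215,320))):
    hsv=cv2.cvtColor(c['img'],cv2.COLOR_RGB2HSV);m=cv2.inRange(hsv,(15,80,90),(32,255,255))
    k=np.zeros_like(m);k[roi[0]:roi[1],roi[2]:roi[3]]=m[roi[0]:roi[1],roi[2]:roi[3]]
    k=cv2.morphologyEx(k,cv2.MORPH_OPEN,np.ones((2,2)))
    v,u=np.nonzero(k);P=ray(c,np.c_[u,v],12)[:,:2].astype(np.float32)
    print(n,len(P),cv2.minAreaRect(P),np.round(cv2.boxPoints(cv2.minAreaRect(P))).tolist())
    P3,ok=cloud(c)
    # standing objects
    Q=P3[ok]
    for z0,z1 in((75,95),(95,115)):
        w=(P3[...,2]>z0)&(P3[...,2]<z1)&ok&(P3[...,0]>250)&(P3[...,0]<600)&(P3[...,1]<-80)&(P3[...,1]>-450)
        N,L,st,ce=cv2.connectedComponentsWithStats(w.astype(np.uint8))
        for i in range(1,N):
            if st[i,4]>15:
                q=P3[L==i];(x,y),r=cv2.minEnclosingCircle(q[:,:2].astype(np.float32));print(z0,np.round(ce[i]),st[i,4],'circ',round(x),round(y),round(r),'col',c['img'][L==i].mean(0).round())
    w=ok&(abs(P3[...,2]-12)<3)&(k>0);print('z lane',P3[w][:,2].mean())
# flap, rails in top
f=180+.15*np.array([462,447]);g=165+.15*np.array([298,380]);print('flap tip,hinge',ray(t,np.c_[f,g],41).round(1).tolist())
E
```

```text
top 3653 ((514.9168090820312, 21.216293334960938), (298.7405700683594, 149.34242248535156), 78.06300354003906) [[411.0, -109.0], [557.0, -140.0], [619.0, 152.0], [473.0, 183.0]]
75 [373. 196.] 108 circ 526 -319 32 col [134. 123.  99.]
75 [418. 212.] 190 circ 482 -444 28 col [154. 160. 163.]
75 [333. 214.] 96 circ 480 -210 32 col [123.  30.  23.]
75 [412. 218.] 58 circ 473 -432 30 col [85. 83. 72.]
75 [410. 258.] 123 circ 362 -406 32 col [120.  28.  21.]
95 [416. 213.] 72 circ 479 -440 33 col [137. 140. 134.]
z lane 11.694687940604334
scene 1450 ((620.1503295898438, -7.191864013671875), (295.8980712890625, 369.6161193847656), 77.5087661743164) [[408.0, -112.0], [769.0, -192.0], [833.0, 97.0], [472.0, 177.0]]
75 [316. 232.] 106 circ 477 -207 33 col [140.  68.  61.]
75 [354. 239.] 115 circ 525 -316 35 col [158. 149. 133.]
75 [383. 265.] 188 circ 489 -432 25 col [180. 182. 178.]
75 [376. 274.] 52 circ 453 -430 21 col [136. 134. 123.]
75 [352. 291.] 126 circ 360 -403 32 col [141.  67.  61.]
95 [399. 237.] 26 circ 596 -427 10 col [66. 55. 38.]
95 [384. 258.] 45 circ 488 -428 27 col [175. 171. 160.]
95 [377. 270.] 41 circ 456 -430 22 col [168. 170. 164.]
z lane 11.774986801875867
flap tip,hinge [[506.6, 12.4, 41.0], [472.8, 19.0, 41.0]]
```

```bash
cat >> h.py <<'E'
C=np.array([515.,21.2]);A=np.deg2rad(78.06);LX=np.array([np.cos(A),np.sin(A)]);LY=np.array([-LX[1],LX[0]])
def lane(p): d=np.array(p[:2])-C; return d@LX,d@LY
def world(x,y=0): return C+x*LX+y*LY
def go(target,s=None):
    s=s or bot.get_state();R=np.array(s['ee_rot']);p=np.array(s['eef_pos'])
    sh=R.T@(np.array(target,float)-p)/10
    yaw=np.arctan2(R[1,0],R[0,0]);turn=-((A-yaw+np.pi)%(2*np.pi)-np.pi)
    print('to',np.round(target,1),'shift cm',sh.round(2),'turn',round(turn,3))
def st():
    s=bot.get_state();p=s['eef_pos'];print('t',round(s['time'],2),'pos',np.round(p,1),'lane',np.round(lane(p),1),'F lane',np.round([s['contact_force'][:2]@LX,s['contact_force'][:2]@LY,s['contact_force'][2]],1),'gap',round(s['finger_gap'],1),round(s['finger_force'],1));return s
E
python3 - <<'E'
from h import *
s=st();go([400,150,231],s);go([*world(-90),150]);print(world(-90))
c=np.load('top1.npy',allow_pickle=True).item();P,ok=cloud(c)
for zm in(115,180):
  q=P[ok&(P[...,2]>zm)&(P[...,0]>250)]
  for a in([526,-318],[515,-100]): 
    d=np.hypot(*(q[:,:2]-a).T);i=d.argmin();print(zm,a,d[i].round(),q[i].round())
E
```

```text
t 0.1 pos [223.6 502.3 230.8] lane [410.4 384.6] F lane [-1.   0.  -0.4] gap 85.5 0.0
to [400 150 231] shift cm [-30.44 -25.01   0.  ] turn 1.36
to [496.4 -66.9 150. ] shift cm [-48.07 -40.89   8.12] turn 1.36
[496.38014631 -66.85283101]
115 [526, -318] 119.0 [ 593. -416.  143.]
115 [515, -100] 213.0 [728. -95. 293.]
180 [526, -318] 134.0 [ 646. -378.  235.]
180 [515, -100] 213.0 [728. -95. 293.]
```

move_arm --moves "1 -4 -3 0 0.14;1 -8 -6.2 0 0.28;1 -11.5 -9.4 0 0.42;1 -15 -12.5 0 0.56;1 -18.5 -15.5 0 0.7"

```text
time: 0.6
eef_pos: [329.9, 283.8, 231.2]
ee_rot: [[-0.432, 0.902, -0.0], [0.902, 0.432, -0.0], [-0.0, -0.0, -1.0]]
contact_force: [-0.1, 0.4, -0.5]
finger_gap: 85.5
finger_force: 0.0
```

```bash
python3 - <<'E'
from h import *
s=st();go([400,150,231],s);go([440,40,200])
E
```

```text
t 0.6 pos [329.9 283.8 231.2] lane [218.6 235.4] F lane [ 0.4  0.2 -0.5] gap 85.5 0.0
to [400 150 231] shift cm [-15.09   0.55   0.02] turn 0.655
to [440  40 200] shift cm [-26.74  -0.59   3.12] turn 0.655
```

move_arm --moves "1 -5 0 0 0.14;1 -10 0 0 0.28;1 -15 0 0 0.42;1 -19 0 0 0.55;1 -23.5 -0.5 0 0.655"

```text
time: 1.1
eef_pos: [428.2, 70.4, 231.2]
ee_rot: [[0.207, 0.978, -0.0], [0.978, -0.207, 0.0], [0.0, -0.0, -1.0]]
contact_force: [0.3, 0.7, 0.5]
finger_gap: 85.5
finger_force: 0.0
```

```bash
python3 - <<'E'
from h import *
s=st();go([526,-318,160],s)
E
```

```text
t 1.1 pos [428.2  70.4 231.2] lane [30.2 95.1] F lane [ 0.8 -0.2  0.5] gap 85.5 0.0
to [ 526 -318  160] shift cm [-35.98  17.6    7.11] turn 0.0
```

move_arm --moves "1 -2 4 0 0;1 -3 8 0 0;1 -4 9.5 0 0;1 -4 9.5 0 0;1 -4 9.5 0 0"

```text
time: 1.6
eef_pos: [512.3, 13.8, 230.8]
ee_rot: [[0.202, 0.979, -0.001], [0.979, -0.202, 0.0], [-0.0, -0.001, -1.0]]
contact_force: [-0.6, -0.1, 0.3]
finger_gap: 85.2
finger_force: 0.0
```

```bash
python3 - <<'E'
from h import *
s=st();c=bot.capture('wrist');c['s']=s;np.save('w1.npy',c,allow_pickle=True);save('w1',c['img']);print(c['tool_from_camera'].round(3))
E
```

```text
t 1.6 pos [512.3  13.8 230.8] lane [-7.8  1.1] F lane [-0.3  0.6  0.3] gap 85.2 0.0
[[-0.00000e+00 -9.46000e-01 -3.25000e-01  8.38330e+01]
 [ 1.00000e+00 -1.00000e-03  1.00000e-03  5.69000e-01]
 [-1.00000e-03 -3.25000e-01  9.46000e-01 -1.43539e+02]
 [ 0.00000e+00  0.00000e+00  0.00000e+00  1.00000e+00]]
```

View pics/w1.png

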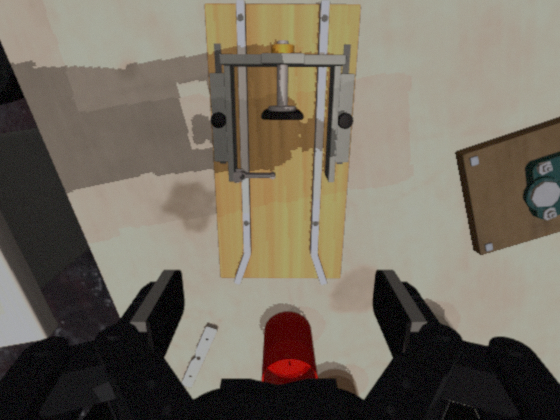

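The wrist view shows the flap from (239,176) to (274,176), the pad at (282,114) and the rails at columns of about 245 and 318. Next I'll turn these into lane positions.

```bash
python3 - <<'E'
from h import *
c=np.load('w1.npy',allow_pickle=True).item();s=c['s'];T=np.eye(4);T[:3,:3]=s['ee_rot'];T[:3,3]=s['eef_pos'];M=T@c['tool_from_camera'];K=c['camera_matrix']
def ray(uv,z):
    uv=np.atleast_2d(uv).astype(float);d=np.c_[(uv-K[[0,1],[2,2]])/K[[0,1],[0,1]],np.ones(len(uv))]@M[:3,:3].T
    o=M[:3,3];return o+d*((z-o[2])/d[:,2])[:,None]
L=lambda uv,z:np.round([lane(p) for p in ray(uv,z)],1).tolist()
print('flap tip/hinge',L([[274,177],[241,177]],41),'pad face',L([[282,119]],56))
hsv=cv2.cvtColor(c['img'],cv2.COLOR_RGB2HSV)
for v in(195,205,215,230,240):
    g=(hsv[v,:,1]<60);a=[u for u in range(236,262) if g[u]];b=[u for u in range(300,330) if g[u]]
    print(v,a[0],a[-1],b[0],b[-1],'inner lane y',L([[a[-1]+.5,v],[b[0]-.5,v]],26))
k=cv2.inRange(hsv,(12,80,60),(32,255,255));k[300:]=0;k[:,:195]=0;k[:,370:]=0;k[:30]=0
e=[];
for v in(195,210,225,240,255): 
    u=np.nonzero(k[v])[0];e.append([v,u.min(),u.max(),L([[u.min(),v],[u.max()+1,v]],12)])
for r in e:print(r)
v=np.nonzero(k[:,282])[0].max();print('mouth edge',L([[225,np.nonzero(k[:,225])[0].max()+1],[282,v+1],[338,np.nonzero(k[:,338])[0].max()+1]],12))
st();go([526,-318,160])
E
```

```text
flap tip/hinge [[-9.3, 4.6], [-9.5, 38.6]] pad face [[50.0, -2.9]]
195 242 249 312 319 inner lane y [[-33.6, 31.6], [-33.3, -36.3]]
205 242 249 312 319 inner lane y [[-45.2, 31.9], [-44.9, -36.7]]
215 242 249 312 319 inner lane y [[-57.0, 32.2], [-56.7, -37.2]]
230 243 250 311 318 inner lane y [[-75.3, 31.5], [-74.9, -36.7]]
240 243 250 311 317 inner lane y [[-87.7, 31.7], [-87.4, -37.2]]
[195, np.int64(215), np.int64(345), [[-38.2, 72.2], [-37.5, -77.1]]]
[210, np.int64(216), np.int64(344), [[-56.4, 72.0], [-55.7, -77.2]]]
[225, np.int64(217), np.int64(343), [[-75.1, 71.9], [-74.4, -77.4]]]
[240, np.int64(218), np.int64(342), [[-94.5, 71.8], [-93.8, -77.5]]]
[255, np.int64(219), np.int64(341), [[-114.5, 71.7], [-113.8, -77.6]]]
mouth edge [[-146.4, 65.9], [-146.1, -5.1], [-145.8, -74.8]]
t 1.65 pos [512.2  14.1 231.1] lane [-7.5  1.3] F lane [-0.3 -0.9  0.8] gap 85.4 0.0
to [ 526 -318  160] shift cm [-32.25   8.05   7.1 ] turn 0.006
```

move_arm --moves "1 -4.5 1 1 0;1 -9 2 2 0;1 -13.5 3.5 3 0;1 -18 5 4 0;1 -22.5 6 5 0"

```text
time: 2.15
eef_pos: [526.1, -219.7, 181.4]
ee_rot: [[0.2, 0.98, 0.001], [0.98, -0.2, -0.0], [-0.0, 0.001, -1.0]]
contact_force: [1.3, -0.1, 0.7]
finger_gap: 85.3
finger_force: 0.0
```

move_arm --moves "1 -4 1 1 0;1 -8 2 2 0;1 -9.8 2 2 0;1 -9.8 2 2 0;1 -9.8 2 2 0"

```text
time: 2.65
eef_pos: [526.1, -317.7, 161.8]
ee_rot: [[0.201, 0.98, 0.0], [0.98, -0.201, 0.0], [0.0, 0.0, -1.0]]
contact_force: [0.2, 1.0, -0.0]
finger_gap: 85.2
finger_force: 0.0
```

```bash
python3 - <<'E'
from h import *
s=st();print(np.round(s['ee_rot'],3).tolist());go([526,-318,41],s)
c=bot.capture('wrist');c['s']=s;np.save('w2.npy',c,allow_pickle=True);save('w2',c['img'])
E
```

```text
t 2.65 pos [ 526.1 -317.7  161.8] lane [-329.2  -81. ] F lane [ 1.   0.1 -0. ] gap 85.2 0.0
[[0.201, 0.98, 0.0], [0.98, -0.201, 0.0], [0.0, 0.0, -1.0]]
to [ 526 -318   41] shift cm [-4.000e-02 -1.000e-02  1.208e+01] turn 0.006
```

View pics/w2.png

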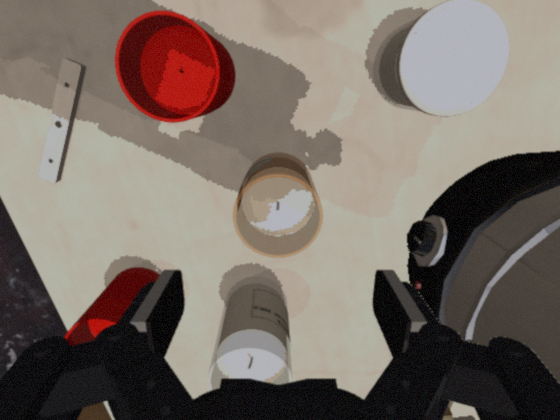

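The amber jar's rim is centred at about (278,213), roughly 42 px in radius. The tall candle is at (252,360). I'll check the rim's world position.

```bash
python3 - <<'E'
from h import *
c=np.load('w2.npy',allow_pickle=True).item();s=c['s'];T=np.eye(4);T[:3,:3]=s['ee_rot'];T[:3,3]=s['eef_pos'];M=T@c['tool_from_camera'];K=c['camera_matrix']
def ray(uv,z):
    uv=np.atleast_2d(uv).astype(float);d=np.c_[(uv-K[[0,1],[2,2]])/K[[0,1],[0,1]],np.ones(len(uv))]@M[:3,:3].T
    o=M[:3,3];return o+d*((z-o[2])/d[:,2])[:,None]
rim=[[234,213],[321,213],[278,257],[245,185],[312,185],[248,244],[308,244]]
P=ray(rim,85);print(P.round());A_=np.c_[2*P[:,:2],np.ones(len(P))];x=np.linalg.lstsq(A_,(P[:,:2]**2).sum(1),rcond=None)[0];print('circle',x[:2],np.sqrt(x[2]+x[:2]@x[:2]))
for z in(0,85,161.8):
  p=np.linalg.inv(M)@np.array([526,-318,z,1]);uv=K@p[:3];print(z,uv[:2]/uv[2])
print(ray([[257,365]],105))
E
```

```text
[[ 497. -310.   85.]
 [ 557. -323.   85.]
 [ 520. -351.   85.]
 [ 509. -292.   85.]
 [ 554. -301.   85.]
 [ 501. -336.   85.]
 [ 544. -345.   85.]]
circle [ 526.61963837 -318.47696141] 31.567720557977
0 [277.09402733 183.15610005]
85 [276.91507219 215.14166158]
161.8 [276.60169928 271.152395  ]
[[ 487.9604279  -427.14959585  105.        ]]
```

move_arm --moves "1 -0.1 0 3.5 0.006;1 -0.1 0 7 0.006;1 -0.1 0 10 0.006;1 -0.1 0 12.1 0.006;1 -0.1 0 12.1 0.006"

```text
time: 3.2
eef_pos: [525.1, -317.5, 38.1]
ee_rot: [[0.206, 0.979, -0.003], [0.979, -0.206, 0.003], [0.002, -0.004, -1.0]]
contact_force: [0.1, -0.3, -0.3]
finger_gap: 85.2
finger_force: 0.0
```

move_arm --moves "0.6 0 0 0 0;0.6 0 0 0 0;0.5 0 0 0 0;0.4 0 0 0 0;0.4 0 0 0 0" --grip_force 30

```text
time: 3.7
eef_pos: [526.7, -319.8, 42.4]
ee_rot: [[0.207, 0.978, 0.002], [0.978, -0.207, -0.001], [-0.001, 0.003, -1.0]]
contact_force: [-0.9, 3.5, 7.9]
finger_gap: 63.3
finger_force: 33.6
```

move_arm --moves "0.4 0 0 -1 0;0.4 0 0 -3.5 0;0.4 0 0 -6.5 0;0.4 0 0 -9.5 0;0.4 0 0 -11 0"

```text
time: 4.2
eef_pos: [526.4, -320.2, 154.0]
ee_rot: [[0.208, 0.978, 0.003], [0.978, -0.208, -0.002], [-0.002, 0.004, -1.0]]
contact_force: [-0.3, -0.7, -2.1]
finger_gap: 63.1
finger_force: 34.4
```

```bash
python3 - <<'E'
from h import *
s=st();print(np.round(s['ee_rot'],3).tolist());w=world(-90,-1.3);go([*w,150],s);go([*w,56],s);go([*w,52],s)
E
```

```text
t 4.2 pos [ 526.4 -320.2  154. ] lane [-331.7  -81.8] F lane [-0.8  0.1 -2.1] gap 63.1 34.4
[[0.208, 0.978, 0.003], [0.978, -0.208, -0.002], [-0.002, 0.004, -1.0]]
to [497.7 -67.1 150. ] shift cm [24.16 -8.07  0.32] turn -0.001
to [497.7 -67.1  56. ] shift cm [24.18 -8.11  9.72] turn -0.001
to [497.7 -67.1  52. ] shift cm [24.18 -8.11 10.12] turn -0.001
```

move_arm --moves "0.4 4 -1.3 0 0;0.4 9 -3 0 0;0.4 14 -4.7 0 0;0.4 19 -6.4 0 0;0.4 22.5 -7.5 0 0"

```text
time: 4.7
eef_pos: [498.2, -82.0, 150.3]
ee_rot: [[0.207, 0.978, -0.0], [0.978, -0.207, 0.0], [0.0, -0.0, -1.0]]
contact_force: [0.6, 0.1, -2.4]
finger_gap: 63.1
finger_force: 34.3
```

move_arm --moves "0.4 1.2 -0.4 0 0;0.4 1.7 -0.6 0.5 0;0.4 1.7 -0.6 2.5 0;0.4 1.7 -0.6 4.5 0;0.4 1.7 -0.6 6 0"

```text
time: 5.2
eef_pos: [496.4, -67.3, 88.7]
ee_rot: [[0.209, 0.978, -0.001], [0.978, -0.209, -0.0], [-0.0, -0.001, -1.0]]
contact_force: [0.5, -0.6, -2.7]
finger_gap: 62.9
finger_force: 34.4
```

```bash
python3 - <<'E'
from h import *
s=st();print(np.round(s['ee_rot'],3).tolist());w=world(-90,-1.3);go([*w,58],s)
c=bot.capture('top');save('t2',cv2.resize(c['img'][160:260,180:320],(560,400),interpolation=cv2.INTER_CUBIC))
c=bot.capture('wrist');c['s']=s;np.save('w3.npy',c,allow_pickle=True);save('w3',c['img']);s=st()
E
```

```text
t 5.2 pos [496.4 -67.3  88.7] lane [-90.5  -0.2] F lane [-0.5 -0.6 -2.7] gap 62.9 34.4
[[0.209, 0.978, -0.001], [0.978, -0.209, -0.0], [-0.0, -0.001, -1.0]]
to [497.7 -67.1  58. ] shift cm [0.05 0.12 3.07] turn -0.002
t 5.3 pos [495.8 -67.2  88.1] lane [-90.4   0.5] F lane [ 0.5  0.6 -2.2] gap 62.6 34.3
```

View pics/w3.png

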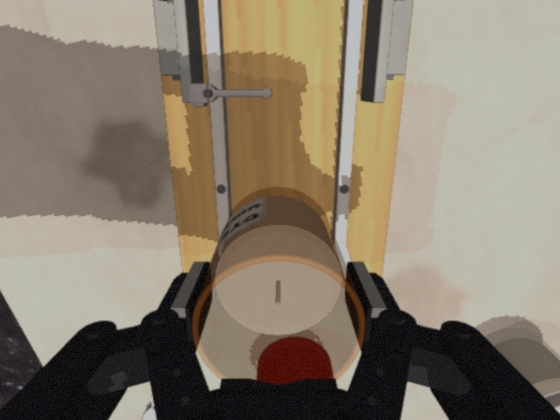

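The jar is held upright, with its base centred at about column 278. The rails' inner edges are at about columns 225 and 341, and the flap tip is at (268,93). Next I'll compute the rail midline in tool coordinates.

```bash
python3 - <<'E'
from h import *
c=np.load('w3.npy',allow_pickle=True).item();s=c['s'];T=np.eye(4);T[:3,:3]=s['ee_rot'];T[:3,3]=s['eef_pos'];M=T@c['tool_from_camera'];K=c['camera_matrix']
def L(uv,z):
    uv=np.atleast_2d(uv).astype(float);d=np.c_[(uv-K[[0,1],[2,2]])/K[[0,1],[0,1]],np.ones(len(uv))]@M[:3,:3].T
    o=M[:3,3];P=o+d*((z-o[2])/d[:,2])[:,None];return np.round([lane(p) for p in P],1)
hsv=cv2.cvtColor(c['img'],cv2.COLOR_RGB2HSV)
for v in(120,135,150,165,180):
    S=hsv[v,:,1];a=[u for u in range(205,240) if S[u]<75];b=[u for u in range(325,365) if S[u]<75]
    q=L([[a[-1]+.5,v],[b[0]-.5,v]],26);print(v,a[0],a[-1],b[0],b[-1],q.tolist(),'mid',q[:,1].mean())
print('tcp',lane(s['eef_pos']),'flap tip/hinge',L([[270,94],[208,94]],41).tolist())
E
```

```text
120 211 226 339 354 [[-24.1, 30.1], [-24.2, -37.4]] mid -3.6499999999999986
135 212 226 338 353 [[-33.0, 30.6], [-33.1, -37.3]] mid -3.349999999999998
150 213 227 337 352 [[-42.2, 30.4], [-42.3, -37.2]] mid -3.400000000000002
165 214 228 336 351 [[-51.6, 30.3], [-51.8, -37.1]] mid -3.4000000000000004
180 215 229 336 350 [[-61.4, 30.1], [-61.5, -37.6]] mid -3.75
tcp (np.float64(-90.4680220966604), np.float64(-0.1703043865201644)) flap tip/hinge [[-9.0, 3.4], [-9.0, 37.2]]
```

move_arm --moves "0.4 0 0.2 0.8 0;0.4 0 0.2 1.6 0;0.4 0 0.2 2.3 0;0.4 0 0.2 2.8 0;0.4 0 0.2 2.8 0"

```text
time: 5.8
eef_pos: [498.4, -66.6, 61.6]
ee_rot: [[0.207, 0.978, -0.001], [0.978, -0.207, 0.0], [-0.0, -0.001, -1.0]]
contact_force: [0.2, -0.6, -2.6]
finger_gap: 63.4
finger_force: 34.4
```

move_arm --moves "0.4 0 0 0.1 0;0.4 0 0 0.2 0;0.4 0 0 0.3 0;0.4 0 0 0.4 0;0.4 0 0 0.4 0"

```text
time: 6.3
eef_pos: [498.7, -66.6, 58.2]
ee_rot: [[0.207, 0.978, -0.0], [0.978, -0.207, -0.0], [-0.0, -0.0, -1.0]]
contact_force: [-0.8, 0.7, -3.2]
finger_gap: 63.2
finger_force: 34.4
```

move_arm --moves "0.4 0 0 0.05 0;0.4 0 0 0.1 0;0.4 0 0 0.15 0;0.4 0 0 0.2 0;0.4 0 0 0.2 0"

```text
time: 6.8
eef_pos: [498.7, -66.6, 56.2]
ee_rot: [[0.207, 0.978, -0.0], [0.978, -0.207, 0.0], [0.0, -0.0, -1.0]]
contact_force: [-0.2, 0.1, -3.5]
finger_gap: 63.2
finger_force: 34.4
```

move_arm --moves "0.4 0 0 0.05 0;0.4 0 0 0.1 0;0.4 0 0 0.15 0;0.4 0 0 0.2 0;0.4 0 0 0.2 0"

```text
time: 7.3
eef_pos: [498.8, -66.6, 54.4]
ee_rot: [[0.207, 0.978, 0.0], [0.978, -0.207, -0.0], [0.0, 0.0, -1.0]]
contact_force: [-2.5, 0.5, 1.7]
finger_gap: 63.2
finger_force: 34.7
```

move_arm --moves "0.4 0 0 0.03 0;0.4 0 0 0.05 0;0.4 0 0 0.08 0;0.4 0 0 0.1 0;0.4 0 0 0.1 0"

```text
time: 7.8
eef_pos: [498.8, -66.6, 54.3]
ee_rot: [[0.207, 0.978, 0.0], [0.978, -0.207, 0.0], [0.0, 0.0, -1.0]]
contact_force: [-8.4, 3.2, 15.8]
finger_gap: 63.2
finger_force: 36.2
```

move_arm --moves "0.4 0 0 -0.05 0;0.4 0 0 -0.08 0;0.4 0 0 -0.1 0;0.4 0 0 -0.1 0;0.4 0 0 -0.1 0"

```text
time: 8.3
eef_pos: [498.8, -66.6, 54.4]
ee_rot: [[0.207, 0.978, 0.0], [0.978, -0.207, 0.0], [0.0, 0.0, -1.0]]
contact_force: [-3.1, 2.1, 6.0]
finger_gap: 62.6
finger_force: 35.1
```

```bash
python3 - <<'E'
from h import *
s=st();c=bot.capture('wrist');c['s']=s;np.save('w4.npy',c,allow_pickle=True);save('w4',c['img'])
E
```

```text
t 8.3 pos [498.8 -66.6  54.4] lane [-89.3  -2.3] F lane [1.4 3.4 6. ] gap 62.6 35.1
```

View pics/w4.png

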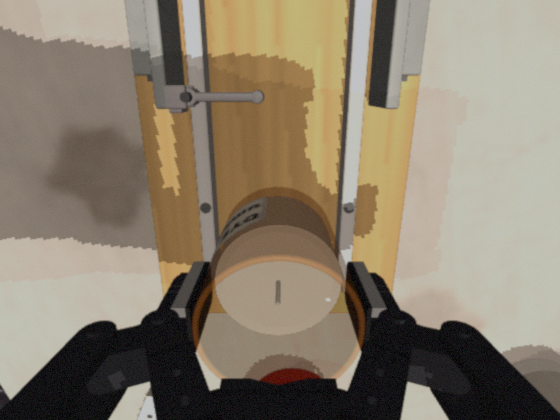

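The jar stands between the rails. The rail mid-column is about 278, matching the jar's, and the shut flap is at (258,97). I'll release it so it settles flat, then grip again.

move_arm --moves "0.88 0 0 0 0;0.88 0 0 0 0;0.88 0 0 0 0;0.88 0 0 0 0;0.88 0 0 0 0"

```text
time: 8.85
eef_pos: [498.8, -66.6, 54.3]
ee_rot: [[0.207, 0.978, 0.0], [0.978, -0.207, -0.0], [0.0, 0.0, -1.0]]
contact_force: [1.2, -0.3, 0.9]
finger_gap: 75.0
finger_force: 0.0
```

move_arm --moves "0.5 0 0 0 0;0.4 0 0 0 0;0.4 0 0 0 0;0.4 0 0 0 0;0.4 0 0 0 0"

```text
time: 9.35
eef_pos: [498.8, -66.7, 54.4]
ee_rot: [[0.207, 0.978, 0.0], [0.978, -0.207, -0.0], [-0.0, 0.0, -1.0]]
contact_force: [-2.1, -0.7, 4.7]
finger_gap: 63.4
finger_force: 32.9
```

```bash
python3 - <<'E'
from h import *
s=st();print(s['moment'],np.round(s['ee_rot'],3).tolist())
E
```

```text
t 9.35 pos [498.8 -66.7  54.4] lane [-89.3  -2.3] F lane [-1.1  1.9  4.7] gap 63.4 32.9
[ 0.0629609   0.37750645 -0.0068341 ] [[0.207, 0.978, 0.0], [0.978, -0.207, -0.0], [-0.0, 0.0, -1.0]]
```

move_arm --moves "0.4 0.8 0 0 0;0.4 1.8 0 0 0;0.4 2.8 0 0 0;0.4 3.6 0 0 0;0.4 4 0 0 0"

```text
time: 9.85
eef_pos: [507.4, -26.5, 54.4]
ee_rot: [[0.207, 0.978, 0.0], [0.978, -0.207, -0.0], [-0.0, 0.0, -1.0]]
contact_force: [0.5, -2.5, 1.7]
finger_gap: 63.1
finger_force: 33.2
```

move_arm --moves "0.4 0.8 0 0 0;0.4 1.8 0 0 0;0.4 2.8 0 0 0;0.4 3.6 0 0 0;0.4 4 0 0 0"

```text
time: 10.35
eef_pos: [515.8, 12.3, 54.7]
ee_rot: [[0.207, 0.978, 0.001], [0.978, -0.207, -0.001], [-0.0, 0.001, -1.0]]
contact_force: [-0.8, -7.1, 9.5]
finger_gap: 63.1
finger_force: 35.0
```

```bash
python3 - <<'E'
from h import *
s=st();print(s['moment'],np.round(s['ee_rot'],3).tolist())
E
```

```text
t 10.35 pos [515.8  12.3  54.7] lane [-8.5 -2.6] F lane [-7.1 -0.7  9.5] gap 63.1 35.0
[-1.22576879  0.33900594  0.03584204] [[0.207, 0.978, 0.001], [0.978, -0.207, -0.001], [-0.0, 0.001, -1.0]]
```

move_arm --moves "0.4 0.4 0 0 0;0.4 0.8 0 0 0;0.4 1.2 0 0 0;0.4 1.5 0 0 0;0.4 1.5 0 0 0"

```text
time: 10.85
eef_pos: [518.9, 26.9, 54.7]
ee_rot: [[0.207, 0.978, 0.001], [0.978, -0.207, -0.0], [0.0, 0.001, -1.0]]
contact_force: [0.9, -4.2, 6.8]
finger_gap: 63.0
finger_force: 34.7
```

```bash
python3 - <<'E'
from h import *
s=st();print(s['moment'])
c=bot.capture('wrist');c['s']=s;np.save('w5.npy',c,allow_pickle=True);save('w5',c['img'])
E
```

```text
t 10.85 pos [518.9  26.9  54.7] lane [ 6.4 -2.6] F lane [-3.9 -1.8  6.8] gap 63.0 34.7
[-0.54307584 -0.06489057  0.05338022]
```

View pics/w5.png

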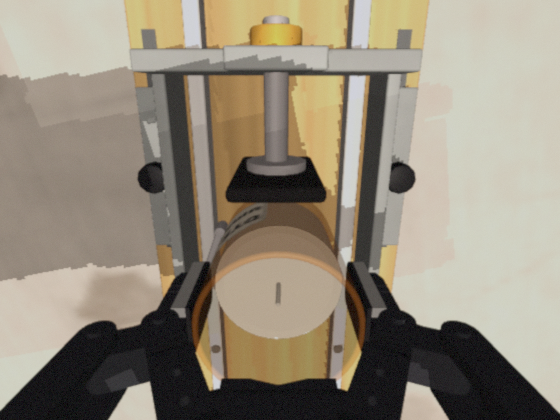

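The flap now stands open along the jar's left side at (218,235). The pad's front top edge is at (276,199) and the buffer is still free. I'll locate the pad.

```bash
cat >> h.py <<'E'
def wl(c,uv,z):
    s=c['s'];T=np.eye(4);T[:3,:3]=s['ee_rot'];T[:3,3]=s['eef_pos'];M=T@c['tool_from_camera'];K=c['camera_matrix']
    uv=np.atleast_2d(uv).astype(float);d=np.c_[(uv-K[[0,1],[2,2]])/K[[0,1],[0,1]],np.ones(len(uv))]@M[:3,:3].T
    o=M[:3,3];P=o+d*((z-o[2])/d[:,2])[:,None];return np.round([lane(p) for p in P],1)
E
python3 - <<'E'
from h import *
c=np.load('w5.npy',allow_pickle=True).item()
g=c['img'][:,276].sum(1).astype(int);print(g[150:215].tolist())
print('pad front top',wl(c,[[276,199]],86),'jar rim L/R/ back',wl(c,[[191,320],[368,320]],97),'bridge front',wl(c,[[276,73]],74))
E
```

```text
[377, 377, 381, 378, 378, 379, 375, 384, 378, 376, 380, 358, 281, 243, 232, 250, 337, 379, 373, 375, 378, 377, 372, 373, 361, 232, 94, 38, 18, 43, 46, 61, 60, 42, 42, 38, 79, 34, 66, 77, 76, 69, 90, 74, 69, 71, 68, 102, 82, 73, 78, 57, 132, 202, 214, 223, 218, 223, 215, 230, 228, 224, 226, 234, 230]
pad front top [[53.5 -2.5]] jar rim L/R/ back [[ 10.7  28.5]
 [ 10.6 -36.1]] bridge front [[95.6 -2.6]]
```

move_arm --moves "0.4 0.3 0 0 0;0.4 0.6 0 0 0;0.4 0.9 0 0 0;0.4 0.9 0 0 0;0.4 0.9 0 0 0"

```text
time: 11.4
eef_pos: [520.8, 35.6, 54.6]
ee_rot: [[0.207, 0.978, 0.001], [0.978, -0.207, -0.0], [0.0, 0.001, -1.0]]
contact_force: [0.6, -2.5, 6.7]
finger_gap: 62.5
finger_force: 34.6
```

move_arm --moves "0.4 0.1 0 0 0;0.4 0.2 0 0 0;0.4 0.3 0 0 0;0.4 0.4 0 0 0;0.4 0.4 0 0 0"

```text
time: 11.9
eef_pos: [521.6, 39.3, 54.7]
ee_rot: [[0.207, 0.978, 0.001], [0.978, -0.207, -0.0], [-0.0, 0.001, -1.0]]
contact_force: [0.1, -5.1, 7.4]
finger_gap: 63.1
finger_force: 34.7
```

move_arm --moves "0.4 0.1 0 0 0;0.4 0.2 0 0 0;0.4 0.3 0 0 0;0.4 0.4 0 0 0;0.4 0.4 0 0 0"

```text
time: 12.4
eef_pos: [522.3, 42.8, 54.7]
ee_rot: [[0.207, 0.978, 0.001], [0.978, -0.207, -0.001], [-0.001, 0.001, -1.0]]
contact_force: [-0.9, -7.9, 8.3]
finger_gap: 63.1
finger_force: 34.8
```

move_arm --moves "0.4 0.2 0 0 0;0.4 0.4 0 0 0;0.4 0.6 0 0 0;0.4 0.7 0 0 0;0.4 0.7 0 0 0"

```text
time: 12.9
eef_pos: [523.8, 49.6, 54.7]
ee_rot: [[0.207, 0.978, 0.001], [0.978, -0.207, -0.001], [-0.001, 0.001, -1.0]]
contact_force: [-0.2, -9.0, 8.1]
finger_gap: 63.3
finger_force: 34.8
```

```bash
python3 - <<'E'
from h import *
s=st();print(s['moment'])
for y in([517,28.],): pass
E
```

```text
t 12.9 pos [523.8  49.6  54.7] lane [29.6 -2.7] F lane [-8.9 -1.6  8.1] gap 63.3 34.8
[-1.45533706  0.0887061  -0.008096  ]
```

move_arm --moves "0.4 0.2 0 0 0;0.4 0.4 0 0 0;0.4 0.6 0 0 0;0.4 0.8 0 0 0;0.4 0.8 0 0 0"

```text
time: 13.4
eef_pos: [525.4, 57.4, 54.7]
ee_rot: [[0.207, 0.978, 0.001], [0.978, -0.207, -0.001], [-0.001, 0.001, -1.0]]
contact_force: [0.3, -10.3, 8.2]
finger_gap: 63.1
finger_force: 34.8
```

```bash
python3 - <<'E'
from h import *
s=st()
c=bot.capture('scene');np.save('s2.npy',c,allow_pickle=True);t=bot.capture('top')['img']
save('s2',np.hstack([cv2.resize(c['img'][165:245,215:315],(400,320),interpolation=cv2.INTER_CUBIC),cv2.resize(t[165:255,190:302],(400,320),interpolation=cv2.INTER_CUBIC)]));s=st()
E
```

```text
t 13.4 pos [525.4  57.4  54.7] lane [37.6 -2.7] F lane [-10.   -2.5   8.2] gap 63.1 34.8
t 13.5 pos [525.4  57.4  54.7] lane [37.6 -2.7] F lane [-9.4 -1.4  8. ] gap 63.2 34.8
```

View pics/s2.png

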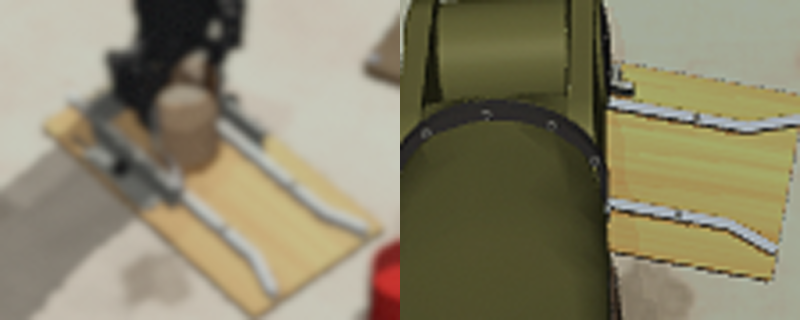

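The scene crop shows the jar past the hinge at (172,190), with no leaf across the lane yet. I've now used all 10 views, so from here I'll detect the flap numerically, from the pixels along its shut line in the scene camera.

```bash
cat >> h.py <<'E'
def proj(c,p):
    q=(np.array(p)-np.array(c['origin']))@np.array(c['orientation']);uv=c['camera_matrix']@q;return uv[:2]/uv[2]
def flap(tag=None):
    s=st();c=bot.capture('scene')
    if tag: np.save(tag+'.npy',c,allow_pickle=True)
    old=np.load('s2.npy',allow_pickle=True).item()
    for n,k in(('first',np.load('scene1.npy',allow_pickle=True).item()),('ref',old),('now',c)):
        g=k['img'].astype(float).mean(2).astype(np.float32);r=[]
        for x in(-13,-9,-5):
            pts=np.array([proj(c,[*world(x,y-1.5),35]) for y in(6,12,18,24,30)],np.float32)
            r.append(cv2.remap(g,pts[None,:,0],pts[None,:,1],cv2.INTER_LINEAR)[0].round().astype(int).tolist())
        print(n,r)
    st()
E
python3 - <<'E'
from h import *
c=np.load('s2.npy',allow_pickle=True).item()
print([proj(c,[*world(-9,y),35]).round(1).tolist() for y in(6,20,40)])
flap()
E
```

```text
[[267.3, 206.3], [264.2, 208.2], [259.8, 211.0]]
t 13.5 pos [525.4  57.4  54.7] lane [37.6 -2.7] F lane [-9.4 -1.4  8. ] gap 63.2 34.8
first [[153, 141, 132, 128, 130], [148, 133, 126, 125, 122], [149, 142, 138, 134, 129]]
ref [[152, 148, 145, 150, 153], [132, 125, 122, 134, 141], [106, 101, 102, 115, 125]]
now [[153, 148, 145, 150, 153], [132, 125, 123, 134, 141], [107, 102, 102, 115, 125]]
t 13.55 pos [525.4  57.4  54.7] lane [37.6 -2.7] F lane [-10.1  -1.9   8.1] gap 62.8 34.8
```

move_arm --moves "0.4 0.1 0 0 0;0.4 0.2 0 0 0;0.4 0.3 0 0 0;0.4 0.3 0 0 0;0.4 0.3 0 0 0"

```text
time: 14.05
eef_pos: [526.0, 60.1, 54.7]
ee_rot: [[0.207, 0.978, 0.001], [0.978, -0.207, -0.001], [-0.001, 0.001, -1.0]]
contact_force: [-0.8, -11.3, 9.1]
finger_gap: 63.2
finger_force: 34.9
```

```bash
python3 -c "
from h import *
flap()"
```

```text
t 14.05 pos [526.   60.1  54.7] lane [40.4 -2.7] F lane [-11.2  -1.6   9.1] gap 63.2 34.9
first [[153, 141, 132, 128, 130], [148, 133, 126, 125, 122], [149, 142, 138, 134, 129]]
ref [[152, 148, 145, 150, 153], [132, 125, 122, 134, 141], [106, 101, 102, 115, 125]]
now [[157, 155, 156, 155, 154], [141, 140, 143, 143, 147], [118, 116, 120, 123, 134]]
t 14.1 pos [526.   60.2  54.7] lane [40.4 -2.7] F lane [-10.5  -1.1   8.5] gap 62.8 34.9
```

move_arm --moves "0.4 0.1 0 0 0;0.4 0.2 0 0 0;0.4 0.2 0 0 0;0.4 0.2 0 0 0;0.4 0.2 0 0 0"

```text
time: 14.6
eef_pos: [526.4, 62.1, 54.7]
ee_rot: [[0.207, 0.978, 0.001], [0.978, -0.207, -0.001], [-0.001, 0.001, -1.0]]
contact_force: [-0.9, -11.5, 8.9]
finger_gap: 62.7
finger_force: 34.9
```

```bash
python3 -c "
from h import *
flap()"
```

```text
t 14.6 pos [526.4  62.1  54.7] lane [42.3 -2.7] F lane [-11.4  -1.5   8.9] gap 62.7 34.9
first [[153, 141, 132, 128, 130], [148, 133, 126, 125, 122], [149, 142, 138, 134, 129]]
ref [[152, 148, 145, 150, 153], [132, 125, 122, 134, 141], [106, 101, 102, 115, 125]]
now [[162, 160, 160, 157, 155], [156, 152, 152, 150, 148], [139, 132, 132, 135, 136]]
t 14.65 pos [526.4  62.   54.7] lane [42.3 -2.7] F lane [-11.2  -1.5   8.3] gap 63.3 34.9
```

move_arm --moves "0.4 0.1 0 0 0;0.4 0.2 0 0 0;0.4 0.2 0 0 0;0.4 0.2 0 0 0;0.4 0.2 0 0 0"

```text
time: 15.15
eef_pos: [526.9, 64.2, 54.6]
ee_rot: [[0.207, 0.978, 0.001], [0.978, -0.207, -0.001], [-0.001, 0.001, -1.0]]
contact_force: [1.2, -10.3, 7.0]
finger_gap: 63.1
finger_force: 34.7
```

```bash
python3 -c "
from h import *
flap()"
```

```text
t 15.15 pos [526.9  64.2  54.6] lane [44.5 -2.7] F lane [-9.8 -3.3  7. ] gap 63.1 34.7
first [[153, 141, 132, 128, 130], [148, 133, 126, 125, 122], [149, 142, 138, 134, 129]]
ref [[152, 148, 145, 150, 153], [132, 125, 122, 134, 141], [106, 101, 102, 115, 125]]
now [[163, 162, 161, 158, 155], [159, 156, 156, 155, 153], [147, 140, 143, 146, 146]]
t 15.2 pos [526.9  64.2  54.7] lane [44.5 -2.8] F lane [-9.5 -2.2  7.2] gap 63.3 34.7
```

move_arm --moves "0.4 0.1 0 0 0;0.4 0.2 0 0 0;0.4 0.2 0 0 0;0.4 0.2 0 0 0;0.4 0.2 0 0 0"

```text
time: 15.7
eef_pos: [527.2, 66.0, 54.6]
ee_rot: [[0.207, 0.978, 0.0], [0.978, -0.207, -0.001], [-0.001, 0.001, -1.0]]
contact_force: [-1.4, -11.7, 8.1]
finger_gap: 63.1
finger_force: 34.8
```

```bash
python3 -c "
from h import *
flap()"
```

```text
t 15.7 pos [527.2  66.   54.6] lane [46.3 -2.7] F lane [-11.7  -1.    8.1] gap 63.1 34.8
first [[153, 141, 132, 128, 130], [148, 133, 126, 125, 122], [149, 142, 138, 134, 129]]
ref [[152, 148, 145, 150, 153], [132, 125, 122, 134, 141], [106, 101, 102, 115, 125]]
now [[157, 145, 137, 132, 133], [151, 135, 129, 127, 126], [146, 136, 132, 131, 129]]
t 15.75 pos [527.2  66.   54.6] lane [46.3 -2.6] F lane [-11.5  -1.5   9.3] gap 63.2 34.8
```

The flap has snapped shut: the pixels along its line match the original shut view again. Now I'll ease the jar back slowly.

move_arm --moves "0.4 -0.2 0 0 0;0.4 -0.4 0 0 0;0.4 -0.6 0 0 0;0.4 -0.8 0 0 0;0.4 -0.9 0 0 0"

```text
time: 16.25
eef_pos: [525.2, 57.6, 54.4]
ee_rot: [[0.208, 0.978, 0.0], [0.978, -0.208, 0.0], [0.0, 0.0, -1.0]]
contact_force: [1.5, -2.0, 3.9]
finger_gap: 62.7
finger_force: 34.5
```

move_arm --moves "0.4 -0.2 0 0 0;0.4 -0.4 0 0 0;0.4 -0.6 0 0 0;0.4 -0.7 0 0 0;0.4 -0.7 0 0 0"

```text
time: 16.75
eef_pos: [523.5, 50.6, 54.3]
ee_rot: [[0.208, 0.978, -0.0], [0.978, -0.208, -0.0], [-0.0, -0.0, -1.0]]
contact_force: [0.8, -2.0, 4.3]
finger_gap: 62.9
finger_force: 34.5
```

```bash
python3 -c "
from h import *
flap()"
```

```text
t 16.75 pos [523.5  50.6  54.3] lane [30.6 -2.2] F lane [-1.8 -1.2  4.3] gap 62.9 34.5
first [[153, 141, 132, 128, 130], [148, 133, 126, 125, 122], [149, 142, 138, 134, 129]]
ref [[152, 148, 145, 150, 153], [132, 125, 122, 134, 141], [106, 101, 102, 115, 125]]
now [[124, 122, 120, 119, 132], [113, 117, 116, 118, 122], [121, 130, 128, 124, 119]]
t 16.8 pos [523.5  50.6  54.3] lane [30.6 -2.3] F lane [-2.2 -0.6  4.3] gap 63.1 34.5
```

move_arm --moves "0.4 -0.1 0 0 0;0.4 -0.2 0 0 0;0.4 -0.3 0 0 0;0.4 -0.3 0 0 0;0.4 -0.3 0 0 0"

```text
time: 17.3
eef_pos: [522.9, 47.8, 54.3]
ee_rot: [[0.208, 0.978, -0.0], [0.978, -0.208, -0.0], [-0.0, -0.0, -1.0]]
contact_force: [0.5, -0.7, 4.2]
finger_gap: 63.5
finger_force: 34.4
```

move_arm --moves "0.4 -0.05 0 0 0;0.4 -0.1 0 0 0;0.4 -0.15 0 0 0;0.4 -0.15 0 0 0;0.4 -0.15 0 0 0"

```text
time: 17.8
eef_pos: [522.7, 46.3, 54.3]
ee_rot: [[0.208, 0.978, -0.0], [0.978, -0.208, -0.0], [-0.0, -0.0, -1.0]]
contact_force: [0.4, 0.3, 3.4]
finger_gap: 62.9
finger_force: 34.4
```

move_arm --moves "0.4 -0.05 0 0 0;0.4 -0.1 0 0 0;0.4 -0.1 0 0 0;0.4 -0.1 0 0 0;0.4 -0.1 0 0 0"

```text
time: 18.3
eef_pos: [522.5, 45.5, 54.2]
ee_rot: [[0.207, 0.978, -0.0], [0.978, -0.207, 0.0], [0.0, -0.0, -1.0]]
contact_force: [1.8, 4.3, 1.5]
finger_gap: 62.9
finger_force: 34.2
```

move_arm --moves "0.4 -0.02 0 0 0;0.4 -0.04 0 0 0;0.4 -0.05 0 0 0;0.4 -0.05 0 0 0;0.4 -0.05 0 0 0"

```text
time: 18.8
eef_pos: [522.4, 45.1, 54.2]
ee_rot: [[0.207, 0.978, 0.0], [0.978, -0.207, 0.0], [0.0, 0.0, -1.0]]
contact_force: [1.6, 5.5, 1.1]
finger_gap: 63.4
finger_force: 34.2
```

The force rise confirms that the jar rests on the flap. I'll release it gently.

move_arm --moves "0.74 0 0 0 0;0.77 0 0 0 0;0.8 0 0 0 0;0.9 0 0 0 0;0.95 0 0 0 0" --grip_force 20

```text
time: 19.3
eef_pos: [522.3, 44.7, 54.2]
ee_rot: [[0.208, 0.978, -0.0], [0.978, -0.208, -0.0], [-0.0, -0.0, -1.0]]
contact_force: [-0.1, -0.0, -0.1]
finger_gap: 81.5
finger_force: 0.0
```

```bash
python3 - <<'E'
from h import *
s=st();c=bot.capture('wrist');c['s']=s;o=np.load('w5.npy',allow_pickle=True).item()
g=c['img'][:,276].sum(1).astype(int);i=np.nonzero(g[120:210]<110)[0]+120;print('pad rows',i.min(),i.max(),wl(c,[[276,i.max()]],86))
print(g[250:330].tolist()[::3])
E
```

```text
t 19.3 pos [522.3  44.7  54.2] lane [24.5 -2.2] F lane [-0.   0.1 -0.1] gap 81.5 0.0Traceback (most recent call last):
  File "<stdin>", line 3, in <module>
    return umr_minimum(a, axis, None, out, keepdims, initial, where)
ValueError: zero-size array to reduction operation minimum which has no identity
```

move_arm --moves "1 0 0 -1 0;1 0 0 -3 0;1 0 0 -7 0;1 0 0 -12 0;1 0 0 -16 0"

```text
time: 19.85
eef_pos: [522.4, 44.8, 217.8]
ee_rot: [[0.208, 0.978, 0.002], [0.978, -0.208, -0.0], [0.0, 0.002, -1.0]]
contact_force: [0.3, -0.7, 0.0]
finger_gap: 85.0
finger_force: 0.0
```

move_arm --moves "1 -2 -4 -1 0;1 -3 -8 -1 0;1 -4 -12 -1 0;1 -4 -16 -1 0;1 -4 -18 -1 0"

```text
time: 20.35
eef_pos: [335.6, 43.3, 224.8]
ee_rot: [[0.208, 0.978, 0.001], [0.978, -0.208, 0.0], [0.0, 0.001, -1.0]]
contact_force: [0.7, -0.0, 0.7]
finger_gap: 85.4
finger_force: 0.0
```

```bash
python3 - <<'E'
from h import *
flap('s3');t=bot.capture('top');P,ok=cloud(t)
for n,c in(('top',t),('scene',np.load('s3.npy',allow_pickle=True).item())):
    P,ok=cloud(c);d=np.stack([(P[...,:2]-C)@LX,(P[...,:2]-C)@LY],-1)
    for lo,hi in((91,102),(78,91)):
        w=ok&(P[...,2]>lo)&(P[...,2]<hi)&(abs(d[...,1])<50)&(d[...,0]>-60)&(d[...,0]<90)
        q=d[w].astype(np.float32);print(n,lo,len(q), (cv2.minEnclosingCircle(q),q.min(0),q.max(0)) if len(q)>4 else '', np.unique(np.round(P[w][:,2])) )
    for nm,p in(('tall',(484,-436)),('lid',None),('red',(479,-209)),('red2',(361,-405))):
        if p is None: continue
        w=ok&(P[...,2]>70)&(np.hypot(P[...,0]-p[0],P[...,1]-p[1])<45);print(nm,w.sum(),P[w][:,:2].mean(0).round())
E
```

```text
t 20.35 pos [335.6  43.3 224.8] lane [-15.5 180. ] F lane [ 0.1 -0.7  0.7] gap 85.4 0.0
first [[153, 141, 132, 128, 130], [148, 133, 126, 125, 122], [149, 142, 138, 134, 129]]
ref [[152, 148, 145, 150, 153], [132, 125, 122, 134, 141], [106, 101, 102, 115, 125]]
now [[104, 102, 100, 99, 112], [109, 114, 112, 110, 113], [125, 133, 131, 126, 119]]
t 20.4 pos [334.6  43.6 224.9] lane [-15.4 181.2] F lane [-1.3 -2.   1.4] gap 85.3 0.0
top 91 85 (((24.09144401550293, -3.1978306770324707), 32.33128356933594), array([ -8.197109, -34.983963], dtype=float32), array([55.641933, 28.44959 ], dtype=float32)) [ 91.  92.  93.  94.  95.  96.  97.  98.  99. 100. 101.]
top 78 74 (((27.779184341430664, -0.07277536392211914), 36.31196212768555), array([ -7.8703012, -33.00677  ], dtype=float32), array([61.517166, 28.872019], dtype=float32)) [78. 79. 80. 81. 82. 83. 84. 85. 86. 87. 88. 89. 90. 91.]
tall 587 [ 480. -444.]
red 113 [ 480. -210.]
red2 148 [ 361. -407.]
scene 91 62 (((25.828706741333008, -1.254363775253296), 34.229103088378906), array([ -7.1681294, -32.61177  ], dtype=float32), array([59.853893, 32.089664], dtype=float32)) [ 91.  92.  93.  94.  95.  96.  97.  98.  99. 100.]
scene 78 99 (((29.045656204223633, 2.880197286605835), 36.43751907348633), array([ -6.5275455, -32.92636  ], dtype=float32), array([62.042744, 32.47965 ], dtype=float32)) [78. 79. 80. 81. 82. 83. 84. 85. 86. 87. 88. 89. 90. 91.]
tall 501 [ 478. -439.]
red 143 [ 476. -209.]
red2 165 [ 359. -404.]
```

```bash
python3 -c "
from workcell import bot
print(bot.finish_job())"
```

```text
the job is handed in; nothing more can be done
None
```

The amber jar stands upright in the lane, resting against the shut flap, and the job is handed in at about 20 s; the last pictures measured the jar's position but couldn't clearly show the flap, so "shut" rests on the snap seen in the images and the contact force felt while easing back.

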